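# Third hand: hold a bearing block against the sprung stop

### The job

Take the square-hubbed bearing block off the rubber mat, lay it gently in the channel of the jig on the maple board, flat on the channel floor between the rails and lengthwise, still well clear of the sprung stop. Then slide it along the channel square against the stop and press until the stop has gone back about half of its spring travel (about 6 N), never bottoming it, and stay there: finish while still holding the block pressed like that, so that I can fasten it. Leave the round flange, the screwdriver and the jar alone.

Things in the scene. Friction and masses are not known exactly. Their poses are not given: they have to be found in the camera images.
- block: The bearing block, bare aluminium, loose, about 0.25 kg: rectangular foot plate 76 (x) by 56 (y) by 12 mm thick; on its middle a rectangular hub 40 (x) by 34 (y) mm reaching 46 mm above the underside, dark bore spot on top. Origin: centre of underside, z up. Same after a half turn. Starts flat on the mat, within 0.8 rad of its yaw. Easily gripped from above across the hub's 34 mm.
- board: The maple work board, fixed, 250 x 190 mm, 18 mm thick, carrying the steel jig. Origin: on the bench surface under the jig's centre line; x runs along the channel towards the stop (within 0.3 rad of straight away from the robot), z up. A fixed bracket 84 mm wide (y) and 30 mm high above the channel floor stands at x = 81.5 to 95.5 mm behind the stop.
- channel (a point): On the channel's centre line and dark steel floor, 24 mm above the board's origin; axes as the board's. The level floor runs x = -112 to +88 mm. Two rails along x, x = -104 to +60 mm, are 64 mm apart: upright for 4 mm above the floor, then bevelled outwards at 45 degrees to 10 mm height, so a block pressed down a little off-centre slips in level. The robot's end is open.
- stop (a joint): The sprung stop: aluminium pad 52 mm wide (y), 10 mm thick, 1 to 27 mm above the channel floor, sliding along board +x on two pins into the bracket. Value: metres pushed back, 0 at rest (face at board x = 55 mm) to 0.016 bottomed (pad's back meets the bracket). Spring: 2 N preload plus 0.5 N per mm: 6 N half-way at 0.008. It springs back when let go.
- stop_face (a point): Centre of the stop's pressing face (the side towards the robot), 13 mm above the channel floor; moves with the stop. Axes as the board's.
- mat: Black rubber parts mat, fixed, 300 (x) x 200 (y) x 2 mm; origin: centre of its underside on the bench. The mat lies on one side of the robot's midline, the board on the other; which is which varies.
- flange: Bystander, leave alone: a loose aluminium round flange, disc 56 mm across and 10 mm thick with a round hub 32 mm across up to 34 mm; origin: centre of the underside. On the mat too, beyond the block (farther from the robot).
- driver: Bystander, leave alone: a screwdriver 170 mm long with a black handle lying on the bench between the mat and the board; origin under its middle.
- jar: Bystander, leave alone: a closed amber jar 52 mm across, 70 mm high, standing on the bench beyond the mat and board; origin: centre of its underside.
Not all that is in view belongs to the job. What is shaped like the block but green is not meant.

How it is judged:
By the outcome, as a careful person would: the job done as asked, in the order asked, and still so for the second after the job is handed in, while the arm keeps its last pose, push and grip.
It also fails if it takes over 45 s, if anything falls off the work surface, if the arm or the gripper's body presses on something with over 40 N, if the wrist force passes 120 N, or if a joint passes its speed limit or range.

### The arm

A 6-joint arm with a two-finger parallel gripper is mounted at the origin on the work surface. World frame = base frame: x ahead of the robot, y to its left, z up, the work surface at z = 0. Lengths are in m, angles in rad, forces in N, time in s.
With the tool pointing down it reaches from about 0.275 to 0.825 m from the base axis. Payload 4.9 kg.
Tool frame: the origin (TCP) lies at the very end of the fingers, on their centre line; the grasp point (between the pads) lies 19 mm behind it (env.grip_depth is the distance from the TCP to the grasp point, in m); z points along the fingers, y is the line along which they close (so a half turn about z gives the same grasp; the last joint's range is limited). The gripper opens to 85 mm and grips with 20 to 120 N. Pads are 22 mm wide; open, the fingers measure 114 mm over their backs; the gripper's body (76 mm by 85 mm) begins 54 mm behind the grasp point. The pads swing forward as they close: fully open they stand 13 mm farther back than shut.
Start: joints at [1.116, 0.326, -0.193, 1.052, 0, 1.437], TCP at [0.173, 0.522, 0.231] pointing down, gripper open.
Joint ranges: [-2.65, 2.65], [-0.97, 1.79], [-1.3, 1.35], [-1.93, 2.1], [-1.47, 1.37], [-3.14, 3.14]. Speed limits (rad/s): [2.57, 2.57, 3.14, 3.14, 3.14, 3.14].

### API

Orientations are given as a 3x3 rotation matrix whose columns are the frame's x, y, z axes.
In Python, from bench import env, eyes, finish_job gives the robot as it stands. The module is installed in compiled form; this text tells all that it offers.
- The arm moves only by the shell command python3 -m creep 'ROWS'. ROWS is a JSON object of lists of equal length, an entry for each row: "travel": the shift along the world's x, y, z in mm, a list of three; "delta_rot": the turn, a rotation vector about the world's x, y, z in rad, a list of three; "gripper": the opening, from 0 (shut) to 1 (fully open). In form: {"travel": [[x, y, z], ...], "delta_rot": [[ax, ay, az], ...], "gripper": [gripper, ...]}. A call has 1 to 12 rows; each row is the pose to reach, as a shift and turn from the pose commanded when the call began; what a row does not reach only later rows make up. A row lasts 1/10 s, in which the tool goes at most 50 mm and 8.59 degrees, less where a joint would pass 70% of its speed; a pose out of reach is approached as far as the arm can. A call with a gripper value outside its range is refused whole. The fingers move at their own pace and stop on an object; the grip force is fixed at half the most. Time passes only in rows, so rows that repeat a pose let the fingers close. It gives the time, the measured TCP pose, the force, the opening and the grip force at its end, in the units of the state.
- env.sense(): the state, without advancing time (a new reading comes with each control period).
- eyes.read_camera(name): name is "side" or "top" or "wrist"; returns the picture (480x640x3 uint8, red, green, blue); there is no depth.
- eyes.calibration(name): a dict with "fx", "fy", "cx", "cy" (pixels), "R" (3x3) and "t" (3): a world point X has camera coordinates R X + t. Camera axes: x right, y down, z forward; pixel columns grow to the right and rows downward; lengths in m; the calibration is good to about 2 mm. A picture is of the moment at which its call begins: read the wrist's pose just before it. calibration takes no time and is no camera call; for the wrist camera it gives the pose at the moment of the call.
- finish_job(): hands the job in; it is judged then, once.
The state is a dict: "clock": time; "qpos": joint angles; "joint_velocities": joint speeds; "joint_torque": joint torques, N m; "ee_pos": TCP position; "tool_rot": TCP orientation; "force": force on the tool from outside, world axes, zero at the start; "moment": the same for the moment, N m; "width": finger opening in m; "grip_force": force on a finger pad.
Only numpy, scipy, OpenCV 4.12 (cv2) and the standard library are available. Lean on these libraries where they do the work, as an engineer would, in place of code of your own. Each camera call takes 0.05 s, during which the arm holds its last target. There are 200 camera calls.

## Working session

There is one attempt and no reset: what is moved stays moved. The work goes in short steps, Python scripts to look and compute and a shell command to move; the robot and the scene stay as the last step left them, time stands still between calls to the robot, and variables do not carry over. Pictures are saved under pics/ and viewed, at most 10 in all, crops included, and the job is handed in when it is done.

```bash
mkdir -p pics; cat > h.py <<'E'
import numpy as np, cv2
from bench import env, eyes
def ray(name,u,v,z,c=None):
    c=c or eyes.calibration(name); R=np.array(c["R"]);t=np.array(c["t"])
    d=R.T@np.array([(u-c["cx"])/c["fx"],(v-c["cy"])/c["fy"],1]); o=-R.T@t
    return o+d*(z-o[2])/d[2]
def proj(name,X,c=None):
    c=c or eyes.calibration(name); p=np.array(c["R"])@np.array(X)+np.array(c["t"])
    return np.array([c["fx"]*p[0]/p[2]+c["cx"],c["fy"]*p[1]/p[2]+c["cy"]])
def snap(name,f):
    im=eyes.read_camera(name); cv2.imwrite("pics/"+f,im[:,:,::-1]); return im
E
python3 - <<'E'
from h import *
snap("top","top1.png"); snap("side","side1.png")
s=env.sense(); print(s["clock"],s["ee_pos"],np.round(s["tool_rot"],3).tolist(),s["force"],s["width"])
E
```

```text
0.1 [0.1731764  0.52149539 0.23057385] [[-0.949, 0.315, -0.001], [0.315, 0.949, -0.001], [0.0, -0.002, -1.0]] [ 0.44052818  0.00539959 -0.49659113] 0.0853741715688356
```

View pics/top1.png

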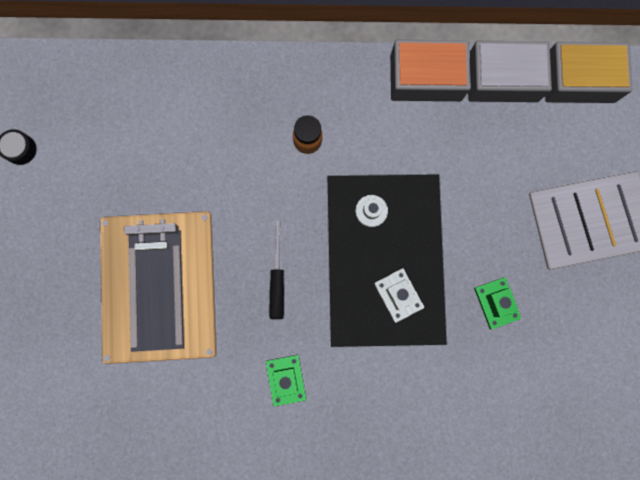

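The candidates are the bare block on the mat at (400,295), green look-alikes at (285,381) and (498,303), and the round flange at (372,210). By the description I choose (400,295). The board is at (157,287), with the stop at (150,246). Next are close crops of both.

```bash
python3 - <<'E'
from h import *
im=cv2.imread("pics/top1.png")
a=cv2.resize(im[260:330,365:435],(560,560),interpolation=cv2.INTER_CUBIC)
cv2.imwrite("pics/c1.png",a)
b=cv2.resize(im[205:369,95:225],(520,656),interpolation=cv2.INTER_CUBIC)[:600]
b=cv2.resize(im[205:355,90:225],(540,600),interpolation=cv2.INTER_CUBIC)
cv2.imwrite("pics/c2.png",b)
E
```

```text
(no output)
```

View pics/c1.png

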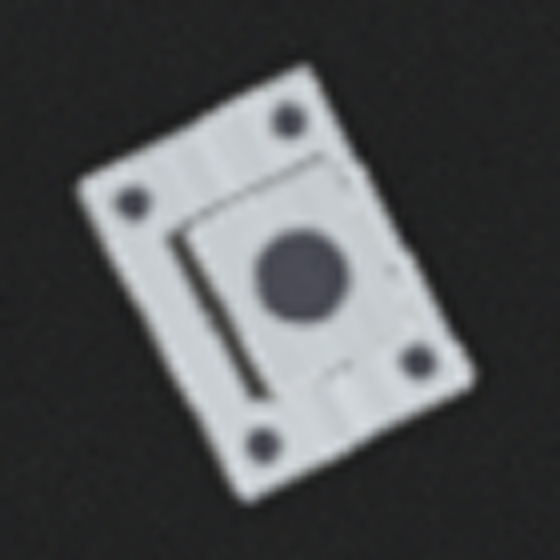

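View pics/c2.png

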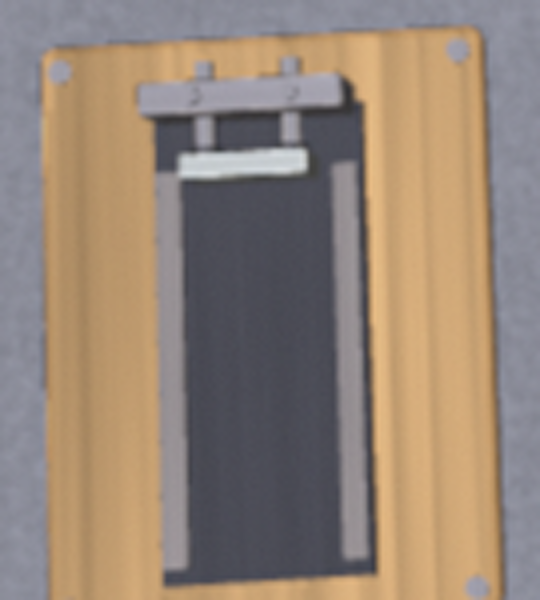

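The first crop shows the bare aluminium block with a rectangular hub and a bore at crop (302,276), so the choice is right. The second shows the channel, with its open end at the bottom (165,586)-(377,573) and the stop's top front edge at (179,180)-(308,173).

```bash
python3 - <<'E'
from h import *
f=lambda p,s,o,z:ray("top",o[0]+(p[0]+.5)/s-.5,o[1]+(p[1]+.5)/s-.5,z)
o=(365,260)
C=np.array([f(p,8,o,.014) for p in [(308,64),(78,185),(245,502),(476,376)]])
print("foot",C.mean(0),[np.linalg.norm(C[i]-C[i-1]).round(4) for i in range(4)])
for a,b in((1,2),(0,3)): d=C[a]-C[b]; print("yaw",np.arctan2(d[1],d[0]))
print("bore",f((302,276),8,o,.048))
o=(90,205);g=lambda p,z:f(p,4,o,z)
for n,a,b,z in [("Lrail",(188,570),(182,182),.024),("Rrail",(343,558),(332,163),.024),("Lout",(163,572),(155,173),.034),("Rout",(369,557),(357,160),.034),("near",(165,586),(377,573),.024),("stop",(179,180),(308,173),.051),("brk",(138,116),(346,104),.054)]:
    A,B=g(a,z),g(b,z); d=B-A; print(n,A.round(4),B.round(4),np.linalg.norm(d).round(4),np.arctan2(d[1],d[0]).round(3))
E
```

```text
foot [ 0.48429842 -0.2161104   0.014     ] [np.float64(0.0753), np.float64(0.0563), np.float64(0.0758), np.float64(0.0566)]
yaw 0.48048709521217786
yaw 0.4842098528388296
bore [ 0.48410785 -0.215921    0.048     ]
Lrail [0.3951 0.2242 0.024 ] [0.5573 0.2333 0.024 ] 0.1624 0.056
Rrail [0.4002 0.1603 0.024 ] [0.5658 0.1703 0.024 ] 0.1659 0.061
Lout [0.3948 0.2316 0.034 ] [0.5599 0.2418 0.034 ] 0.1654 0.062
Rout [0.4011 0.1474 0.034 ] [0.5659 0.1576 0.034 ] 0.1651 0.062
near [0.3885 0.2335 0.024 ] [0.3941 0.146  0.024 ] 0.0877 -1.507
stop [0.5551 0.2267 0.051 ] [0.5583 0.1739 0.051 ] 0.0529 -1.51
brk [0.5812 0.2438 0.054 ] [0.5868 0.1586 0.054 ] 0.0854 -1.506
```

```bash
python3 -m creep '{"travel":[[40,-96,0],[80,-192,0],[120,-288,0],[160,-380,0],[200,-475,0],[240,-570,0],[280,-665,0],[311,-738,0],[311,-738,0],[311,-738,0],[311,-738,-30],[311,-738,-60]],"delta_rot":[[0,0,0.1],[0,0,0.2],[0,0,0.3],[0,0,0.4],[0,0,0.5],[0,0,0.6],[0,0,0.7],[0,0,0.8],[0,0,0.8],[0,0,0.8],[0,0,0.8],[0,0,0.8]],"gripper":[1,1,1,1,1,1,1,1,1,1,1,1]}'
```

```text
clock: 1.3
ee_pos: [0.4024, -0.0211, 0.2167]
tool_rot: [[-0.888, -0.46, 0.002], [-0.46, 0.888, -0.0], [-0.002, -0.001, -1.0]]
force: [0.3, 0.6, 0.2]
width: 0.0852
grip_force: 0.0
```

```bash
python3 -m creep '{"travel":[[82,-195,-67],[82,-195,-67],[82,-195,-67],[82,-195,-67],[82,-195,-67],[82,-195,-67],[82,-195,-67],[82,-195,-67],[82,-195,-67],[82,-195,-67]],"delta_rot":[[0,0,0],[0,0,0],[0,0,0],[0,0,0],[0,0,0],[0,0,0],[0,0,0],[0,0,0],[0,0,0],[0,0,0]],"gripper":[1,1,1,1,1,1,1,1,1,1]}'
python3 - <<'E'
from h import *
c=eyes.calibration("wrist"); snap("wrist","w1.png"); s=env.sense(); print(s["ee_pos"],s["tool_rot"])
print("bore exp",proj("wrist",[.4842,-.216,.048],c)); np.save("w1.npy",c,allow_pickle=True)
E
```

```text
clock: 2.3
ee_pos: [0.4835, -0.213, 0.1498]
tool_rot: [[-0.887, -0.462, 0.001], [-0.462, 0.887, -0.0], [-0.0, -0.001, -1.0]]
force: [0.9, -0.3, 0.9]
width: 0.085
grip_force: 0.0
[ 0.48360053 -0.2131102   0.14978911] [[-8.86812291e-01 -4.62129347e-01  6.53311754e-04]
 [-4.62129622e-01  8.86812318e-01 -3.54799403e-04]
 [-4.15401694e-04 -6.16555186e-04 -9.99999724e-01]]
bore exp [322.94929337 245.57317119]
```

View pics/w1.png

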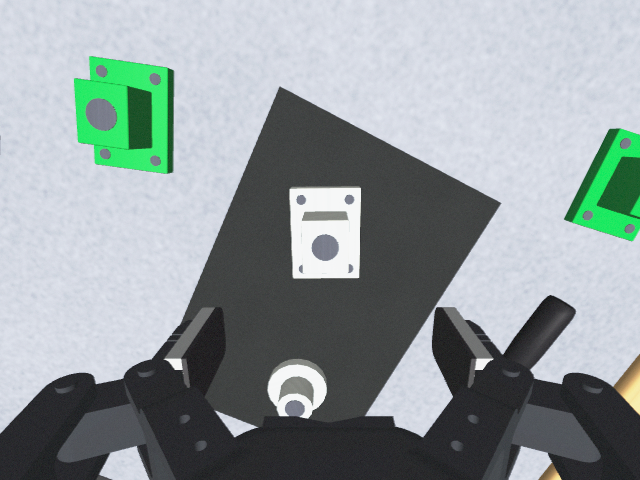

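The bore sits at (325,247) against an expected (323,246), so the position holds within about 1 mm, and the block is square between the fingers. Going down to grasp.

```bash
python3 -m creep '{"travel":[[1,-3,-30],[1,-3,-60],[1,-3,-90],[1,-3,-110],[1,-3,-122],[1,-3,-128],[1,-3,-129],[1,-3,-129],[1,-3,-129]],"delta_rot":[[0,0,0],[0,0,0],[0,0,0],[0,0,0],[0,0,0],[0,0,0],[0,0,0],[0,0,0],[0,0,0]],"gripper":[1,1,1,1,1,1,1,1,1]}' && python3 -m creep '{"travel":[[0,0,0],[0,0,0],[0,0,0],[0,0,0],[0,0,0],[0,0,0],[0,0,0],[0,0,0],[0,0,0],[0,0,0],[0,0,0],[0,0,0]],"delta_rot":[[0,0,0],[0,0,0],[0,0,0],[0,0,0],[0,0,0],[0,0,0],[0,0,0],[0,0,0],[0,0,0],[0,0,0],[0,0,0],[0,0,0]],"gripper":[0,0,0,0,0,0,0,0,0,0,0,0]}'
```

```text
clock: 3.25
ee_pos: [0.4853, -0.2173, 0.0212]
tool_rot: [[-0.887, -0.461, 0.002], [-0.461, 0.887, -0.001], [-0.001, -0.002, -1.0]]
force: [0.6, -0.3, 0.4]
width: 0.0855
grip_force: 0.0
clock: 4.45
ee_pos: [0.4848, -0.217, 0.0206]
tool_rot: [[-0.887, -0.461, 0.001], [-0.461, 0.887, -0.0], [-0.0, -0.0, -1.0]]
force: [-0.4, 0.2, 5.1]
width: 0.0327
grip_force: 61.6
```

```bash
python3 -m creep '{"travel":[[0,0,10],[0,0,30],[0,0,60],[0,0,90],[0,30,100],[-3,70,100],[-5,110,100],[-8,150,100],[-10,190,100],[-12,230,100],[-14,270,100],[-16,310,100]],"delta_rot":[[0,0,0],[0,0,0],[0,0,0],[0,0,0],[0,0,-0.05],[0,0,-0.1],[0,0,-0.15],[0,0,-0.2],[0,0,-0.25],[0,0,-0.3],[0,0,-0.35],[0,0,-0.42]],"gripper":[0,0,0,0,0,0,0,0,0,0,0,0]}'
```

```text
clock: 5.65
ee_pos: [0.4678, 0.0947, 0.1204]
tool_rot: [[-0.998, -0.056, -0.001], [-0.056, 0.998, -0.0], [0.001, -0.0, -1.0]]
force: [1.1, -0.4, -2.2]
width: 0.0331
grip_force: 60.7
```

```bash
python3 -m creep '{"travel":[[-2,35,0],[-4,70,0],[-5,95,0],[-5,100,0],[-5,100,0],[-5,100,0],[-5,100,0]],"delta_rot":[[0,0,0],[0,0,0.006],[0,0,0.006],[0,0,0.006],[0,0,0.006],[0,0,0.006],[0,0,0.006]],"gripper":[0,0,0,0,0,0,0]}'
python3 - <<'E'
from h import *
c=eyes.calibration("wrist"); snap("wrist","w2.png"); s=env.sense(); print(s["ee_pos"],s["tool_rot"],s["force"])
O=np.array([.5024,.1968]);a=.062;X=lambda x,y,z:[*(O+x*np.array([np.cos(a),np.sin(a)])+y*np.array([-np.sin(a),np.cos(a)])),z]
for p in [(-104,32,24),(-104,-32,24),(-104,38,34),(-104,-38,34),(-112,44,24),(-112,-44,24),(55,26,51),(55,-26,51)]: print(p,proj("wrist",X(*(np.array(p)/1000)),c).round(1))
E
```

```text
clock: 6.35
ee_pos: [0.4635, 0.192, 0.1202]
tool_rot: [[-0.998, -0.063, -0.0], [-0.063, 0.998, -0.001], [0.0, -0.0, -1.0]]
force: [-0.8, -0.6, -1.8]
width: 0.0335
grip_force: 60.8
[0.46354596 0.1920501  0.12019301] [[-9.97990111e-01 -6.33689338e-02 -3.41191795e-04]
 [-6.33688121e-02  9.97990113e-01 -3.56456436e-04]
 [ 3.63094303e-04 -3.34119080e-04 -9.99999878e-01]] [ 0.61845536 -0.14254713 -2.21993605]
(-104, 32, 24) [380.6 155.1]
(-104, -32, 24) [282.8 154.9]
(-104, 38, 34) [392.4 155.9]
(-104, -38, 34) [271.3 155.7]
(-112, 44, 24) [399.7 142.4]
(-112, -44, 24) [263.9 142.2]
(55, 26, 51) [367.6 387.1]
(55, -26, 51) [294.5 387. ]
```

View pics/w2.png

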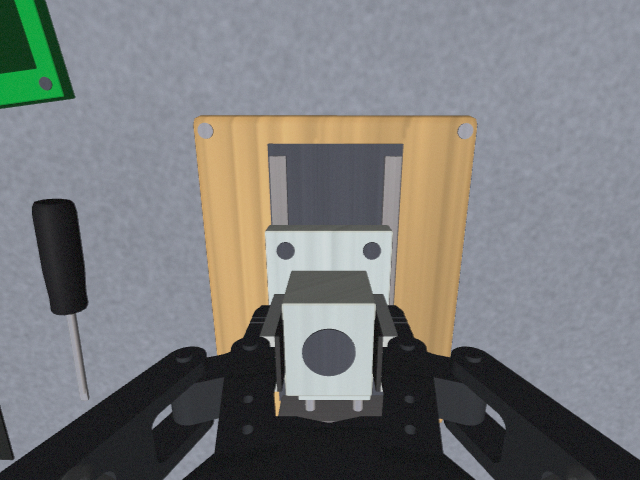

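The channel's near end spans (268,144)-(403,144), and the held foot's near edge spans (267,228)-(391,228), so the two can be compared in the same picture.

```bash
python3 - <<'E'
from h import *
c=eyes.calibration("wrist"); a=.063
u=np.array([np.cos(a),np.sin(a)]);v=np.array([-np.sin(a),np.cos(a)])
zb=.1202-.0186
n=[ray("wrist",*p,.024,c)[:2] for p in((268,144),(403,144))]
r=[ray("wrist",*p,.024,c)[:2] for p in((287,156),(384,156))]
f=[ray("wrist",*p,zb+.012,c)[:2] for p in((267,230.5),(391,230.5))]
h=[ray("wrist",*p,zb+.046,c)[:2] for p in((284,304),(374,304))]
s=env.sense()["ee_pos"][:2]
for k,P in dict(n=n,r=r,f=f,h=h,bore=[ray("wrist",328.5,352,zb+.046,c)[:2]],tcp=[s]).items():
    m=np.mean(P,0); print(k,"width",np.linalg.norm(np.array(P[-1])-P[0]).round(4),"along",(m@u).round(4),"lat",(m@v).round(4))
E
```

```text
n width 0.0876 along 0.403 lat 0.1674
r width 0.0635 along 0.4105 lat 0.1674
f width 0.0541 along 0.4377 lat 0.163
h width 0.0323 along 0.4562 lat 0.163
bore width 0.0 along 0.4761 lat 0.1628
tcp width 0.0 along 0.4747 lat 0.1625
```

```bash
python3 -m creep '{"travel":[[0,3.6,-15],[0,3.6,-35],[0,3.6,-50],[0,3.6,-60],[0,3.6,-62],[0,3.6,-62],[0,3.6,-62]],"delta_rot":[[0,0,0],[0,0,0],[0,0,0],[0,0,0],[0,0,0],[0,0,0],[0,0,0]],"gripper":[0,0,0,0,0,0,0]}'
python3 - <<'E'
from h import *
c=eyes.calibration("wrist"); im=snap("wrist","w3.png"); s=env.sense(); print(s["ee_pos"],s["force"])
cv2.imwrite("pics/w3c.png",cv2.resize(im[60:260,210:460,::-1],(750,600),interpolation=cv2.INTER_CUBIC))
E
```

```text
clock: 7.1
ee_pos: [0.4642, 0.1967, 0.0589]
tool_rot: [[-0.998, -0.065, 0.001], [-0.065, 0.998, 0.0], [-0.001, 0.0, -1.0]]
force: [0.2, 0.2, -1.6]
width: 0.0333
grip_force: 60.8
[0.46424709 0.19685397 0.05900842] [ 0.29265185 -0.23594886 -3.06103559]
```

View pics/w3c.png

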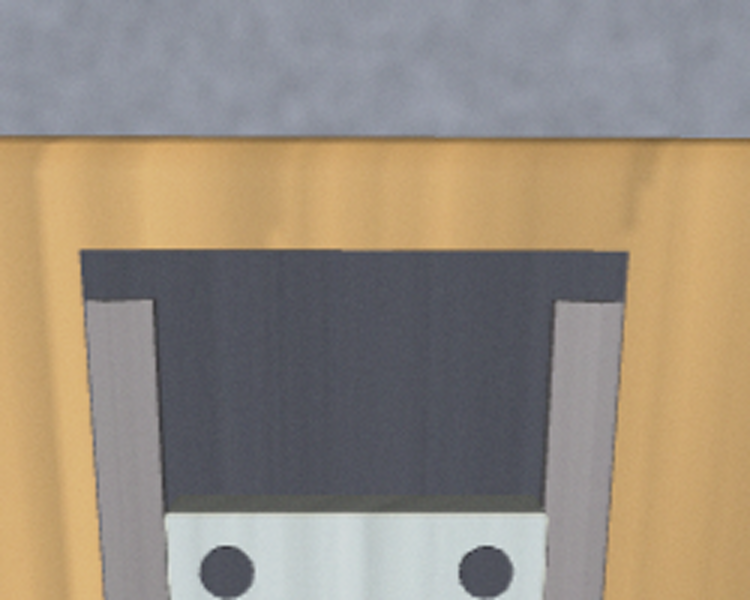

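The block is centred: its edge spans crop 166-548 between rails at 155-555, square to within 0.01 rad. Lowering gently.

```bash
python3 -m creep '{"travel":[[0,0,-3],[0,0,-6],[0,0,-9],[0,0,-11],[0,0,-12.5],[0,0,-13.5],[0,0,-14.3],[0,0,-15],[0,0,-15.5],[0,0,-15.5],[0,0,-15.5]],"delta_rot":[[0,0,0],[0,0,0],[0,0,0],[0,0,0],[0,0,0],[0,0,0],[0,0,0],[0,0,0],[0,0,0],[0,0,0],[0,0,0]],"gripper":[0,0,0,0,0,0,0,0,0,0,0]}'
```

```text
clock: 8.25
ee_pos: [0.4635, 0.1968, 0.0428]
tool_rot: [[-0.998, -0.065, 0.0], [-0.065, 0.998, -0.0], [-0.0, -0.0, -1.0]]
force: [0.4, -0.2, -2.7]
width: 0.0331
grip_force: 60.8
```

```bash
python3 -m creep '{"travel":[[0,0,-0.4],[0,0,-0.8],[0,0,-0.8],[0,0,-0.8]],"delta_rot":[[0,0,0],[0,0,0],[0,0,0],[0,0,0]],"gripper":[0,0,0,0]}'; python3 -m creep '{"travel":[[0,0,-0.4],[0,0,-0.8],[0,0,-0.8],[0,0,-0.8]],"delta_rot":[[0,0,0],[0,0,0],[0,0,0],[0,0,0]],"gripper":[0,0,0,0]}'
```

```text
clock: 8.65
ee_pos: [0.4636, 0.1968, 0.0426]
tool_rot: [[-0.998, -0.065, 0.0], [-0.065, 0.998, 0.0], [-0.0, -0.0, -1.0]]
force: [-1.6, -0.9, 4.5]
width: 0.0329
grip_force: 61.9
clock: 9.05
ee_pos: [0.4636, 0.1968, 0.0426]
tool_rot: [[-0.998, -0.065, 0.001], [-0.065, 0.998, 0.0], [-0.001, 0.0, -1.0]]
force: [-3.6, -1.0, 13.5]
width: 0.033
grip_force: 63.0
```

The block sits on the floor at TCP z 0.0426, as predicted. Ease the down force and slide to short of the stop.

```bash
python3 -m creep '{"travel":[[0,0,-0.0],[0,0,0.7],[4,0.25,0.7],[9,0.56,0.7],[15,0.93,0.7],[21,1.3,0.7],[27,1.67,0.7],[33,2.05,0.7],[38,2.36,0.7],[42,2.6,0.7],[44,2.73,0.7],[44,2.73,0.7]],"delta_rot":[[0,0,0],[0,0,0],[0,0,0],[0,0,0],[0,0,0],[0,0,0],[0,0,0],[0,0,0],[0,0,0],[0,0,0],[0,0,0],[0,0,0]],"gripper":[0,0,0,0,0,0,0,0,0,0,0,0]}'
python3 - <<'E'
from h import *
for n,b in(("top",(90,205,225,355)),):
    im=snap(n,"top2.png"); cv2.imwrite("pics/top2c.png",cv2.resize(im[205:355,90:225,::-1],(540,600),interpolation=cv2.INTER_CUBIC))
snap("side","side2.png"); print(env.sense()["force"],[proj("side",[.56,.2,.04])])
E
```

```text
clock: 10.25
ee_pos: [0.5071, 0.1997, 0.0426]
tool_rot: [[-0.998, -0.065, -0.001], [-0.065, 0.998, 0.0], [0.001, 0.0, -1.0]]
force: [-5.2, 0.3, 8.2]
width: 0.0329
grip_force: 62.2
[-4.00502316 -0.39703293  9.70965867] [array([286.16080228, 411.81799649])]
```

View pics/side2.png

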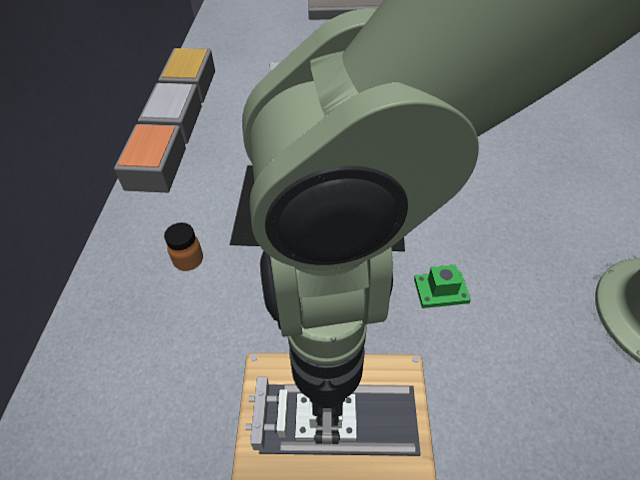

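The side view shows the block flat in the channel at (325,415), short of the stop pad at (282,413). Now creep into contact with less down force.

```bash
python3 -m creep '{"travel":[[0,0,0.4],[2,0.12,0.4],[4,0.25,0.4],[6,0.37,0.4],[7,0.43,0.4],[7,0.43,0.4]],"delta_rot":[[0,0,0],[0,0,0],[0,0,0],[0,0,0],[0,0,0],[0,0,0]],"gripper":[0,0,0,0,0,0]}'
for i in 1 2 3; do python3 -m creep '{"travel":[[1,0.06,0],[2,0.12,0],[2,0.12,0]],"delta_rot":[[0,0,0],[0,0,0],[0,0,0]],"gripper":[0,0,0]}' | grep -E "ee_pos|^force"; done
```

```text
clock: 10.95
ee_pos: [0.5141, 0.2, 0.0426]
tool_rot: [[-0.998, -0.065, -0.001], [-0.065, 0.998, 0.0], [0.001, 0.0, -1.0]]
force: [-4.1, -0.9, 7.6]
width: 0.0326
grip_force: 61.9
ee_pos: [0.516, 0.2001, 0.0426]
force: [-3.9, -0.2, 6.7]
ee_pos: [0.518, 0.2003, 0.0426]
force: [-4.0, -0.5, 6.1]
ee_pos: [0.5191, 0.2003, 0.0426]
force: [-6.8, -0.7, 9.8]
```

```bash
for i in 1 2 3 4; do python3 -m creep '{"travel":[[0.5,0.03,0],[1,0.06,0],[1,0.06,0]],"delta_rot":[[0,0,0],[0,0,0],[0,0,0]],"gripper":[0,0,0]}' | grep -E "ee_pos|^force"; done
python3 - <<'E'
from h import *
im=snap("top","top3.png"); a=cv2.imread("pics/top2.png")
cv2.imwrite("pics/top3c.png",np.hstack([cv2.resize(x[212:282,115:195],(400,350),interpolation=cv2.INTER_CUBIC) for x in(a,im[:,:,::-1])]))
E
```

```text
ee_pos: [0.5191, 0.2003, 0.0426]
force: [-9.4, -0.4, 11.8]
ee_pos: [0.52, 0.2004, 0.0426]
force: [-10.9, -1.4, 12.0]
ee_pos: [0.5208, 0.2004, 0.0426]
force: [-9.4, -0.6, 13.3]
ee_pos: [0.5215, 0.2005, 0.0426]
force: [-8.8, -0.4, 13.9]
```

View pics/top3c.png

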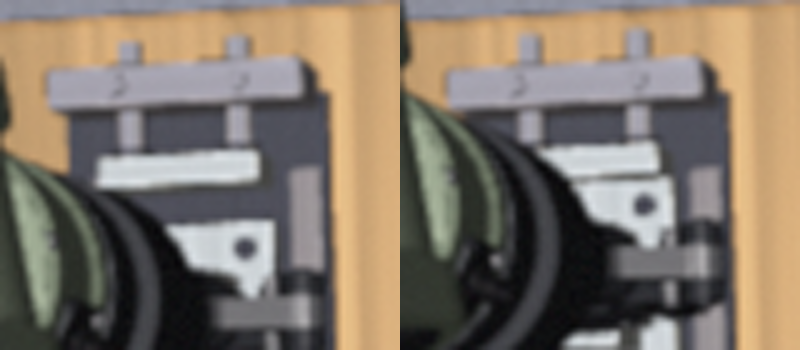

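The stop has begun to move back, about 2.4 mm by the arm and by the right-hand picture. The block edge is parallel to the pad. The target is TCP x of about 0.5271.

```bash
python3 -m creep '{"travel":[[0,0,0.3],[0.7,0.04,0.5],[1.4,0.09,0.5],[2.1,0.13,0.5],[2.8,0.17,0.5],[3.5,0.22,0.5],[4,0.25,0.5],[4,0.25,0.5],[4,0.25,0.5]],"delta_rot":[[0,0,0],[0,0,0],[0,0,0],[0,0,0],[0,0,0],[0,0,0],[0,0,0],[0,0,0],[0,0,0]],"gripper":[0,0,0,0,0,0,0,0,0]}'; python3 -m creep '{"travel":[[0.5,0.03,0.2],[0.8,0.05,0.2],[0.8,0.05,0.2],[0.8,0.05,0.2]],"delta_rot":[[0,0,0],[0,0,0],[0,0,0],[0,0,0]],"gripper":[0,0,0,0]}'
```

```text
clock: 14.0
ee_pos: [0.5249, 0.2007, 0.0427]
tool_rot: [[-0.998, -0.066, -0.006], [-0.066, 0.998, -0.0], [0.006, 0.0, -1.0]]
force: [-11.1, -0.2, 12.0]
width: 0.0329
grip_force: 62.5
clock: 14.4
ee_pos: [0.5255, 0.2007, 0.0427]
tool_rot: [[-0.998, -0.066, -0.007], [-0.066, 0.998, -0.0], [0.007, 0.0, -1.0]]
force: [-10.5, -0.9, 10.9]
width: 0.033
grip_force: 62.5
```

```bash
python3 -m creep '{"travel":[[0.3,0.02,0.1],[0.6,0.04,0.2],[1,0.06,0.2],[1.3,0.08,0.2],[1.3,0.08,0.2],[1.3,0.08,0.2]],"delta_rot":[[0,-0.002,0],[0,-0.004,0],[0,-0.006,0],[0,-0.007,0],[0,-0.007,0],[0,-0.007,0]],"gripper":[0,0,0,0,0,0]}'
```

```text
clock: 15.0
ee_pos: [0.5259, 0.2007, 0.0426]
tool_rot: [[-0.998, -0.066, -0.001], [-0.066, 0.998, -0.0], [0.001, -0.0, -1.0]]
force: [-11.1, -0.1, 11.4]
width: 0.033
grip_force: 62.5
```

```bash
python3 -m creep '{"travel":[[0.4,0.02,0],[0.8,0.05,0.1],[1.2,0.07,0.1],[1.4,0.09,0.1],[1.4,0.09,0.1],[1.4,0.09,0.1]],"delta_rot":[[0,0,0],[0,0,0],[0,-0.001,0],[0,-0.001,0],[0,-0.001,0],[0,-0.001,0]],"gripper":[0,0,0,0,0,0]}'
python3 - <<'E'
from h import *
im=snap("top","top4.png"); a=cv2.imread("pics/top2.png"); b=im[:,:,::-1]
s=snap("side","side3.png")[370:470,235:375,::-1]
r=lambda x,w,h:cv2.resize(x,(w,h),interpolation=cv2.INTER_CUBIC)
cv2.imwrite("pics/c4.png",np.vstack([np.hstack([r(x[220:260,130:190],390,260) for x in(a,b)]),r(s,780,340)[:, :] if 0 else r(s[15:75],780,334)]))
# pin displacement: shift of the pad's back edge, column 158..166 
for nm,x in(("2",a),("4",b)):
    print(nm,[int(v) for v in x[232:262,160].mean(1)])
E
```

```text
clock: 15.6
ee_pos: [0.5269, 0.2008, 0.0426]
tool_rot: [[-0.998, -0.066, -0.001], [-0.066, 0.998, -0.0], [0.001, -0.0, -1.0]]
force: [-13.1, -0.0, 11.8]
width: 0.0329
grip_force: 62.6
2 [112, 107, 125, 130, 130, 129, 129, 130, 106, 96, 185, 217, 211, 208, 215, 220, 159, 82, 77, 83, 83, 83, 82, 90, 158, 204, 215, 213, 213, 212]
4 [112, 107, 124, 114, 91, 145, 200, 213, 209, 213, 216, 151, 104, 181, 214, 214, 214, 205, 209, 215, 217, 214, 161, 81, 32, 44, 98, 118, 119, 118]
```

View pics/c4.png

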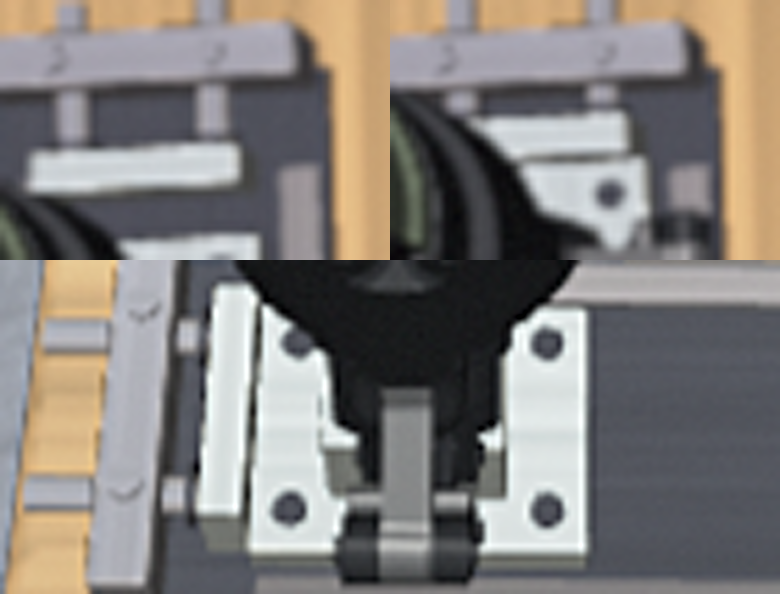

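The pad's edges have shifted 4.5-5 px at 1.64 mm/px, which is about 7.8 mm, and the arm reading also gives 7.8 mm. The block is flat and square on the pad, and clear pin length remains before the bracket. Check that it holds steady, then hand in.

```bash
python3 -m creep '{"travel":[[0.1,0,0],[0.1,0,0],[0.1,0,0],[0.1,0,0],[0.1,0,0],[0.1,0,0]],"delta_rot":[[0,0,0],[0,0,0],[0,0,0],[0,0,0],[0,0,0],[0,0,0]],"gripper":[0,0,0,0,0,0]}' && python3 -c "
from bench import finish_job
print(finish_job())"
```

```text
clock: 16.3
ee_pos: [0.5269, 0.2008, 0.0426]
tool_rot: [[-0.998, -0.066, -0.001], [-0.066, 0.998, -0.0], [0.001, -0.0, -1.0]]
force: [-13.4, -0.9, 12.2]
width: 0.0331
grip_force: 62.6
the job is handed in; nothing more can be done
None
```

I handed the job in with the arm still holding the block flat and square in the channel, pressing the stop back about 7.8 mm of its 16 mm (about 6 N of spring force by calculation, since the wrist's 13 N also includes floor friction), at 16.3 s on the clock.

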